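# Stamp a brass dish in the hand press

## Robot

A 6-joint arm with a two-finger parallel gripper is mounted at the origin on the work surface. World frame = base frame: x ahead of the robot, y to its left, z up, the work surface at z = 0. Lengths are in m, angles in rad, forces in N, time in s.
With the tool pointing down it reaches from about 0.225 to 0.875 m from the base axis. Payload 3.4 kg.
Tool frame: the origin (TCP) lies where the fingers leave the gripper's body, on its centre line; the fingertips stand 73 mm ahead of it and the grasp point (between the pads) lies 54 mm ahead of it; z points along the fingers, y is the line along which they close (so a half turn about z gives the same grasp; the last joint's range is limited). The gripper opens to 85 mm and grips with 20 to 120 N. Pads are 22 mm wide; open, the fingers measure 114 mm over their backs; the gripper's body (76 mm by 85 mm) begins 54 mm behind the grasp point. The pads swing forward as they close: fully open they stand 13 mm farther back than shut.
Start: joints at [1.1, 0.276, 1.505, -0, 1.361, -0.121], TCP at [0.197, 0.54, 0.304] pointing down, gripper open.
Joint ranges: [-2.89, 2.89], [-0.75, 2.08], [0.22, 2.7], [-1.18, 4.32], [0.11, 2.71], [-2.7, 2.7]. Speed limits (rad/s): [2.57, 2.57, 3.14, 3.14, 3.14, 3.14].

## Interface

Orientations are given as a unit quaternion [w, x, y, z].
In Python, from plant import sensors, viewer, ticket gives the robot as it stands.
- The arm moves only by the tool drive_tool, never from a script. Its argument "rows" is a list of rows, each a list of 7 numbers: the shift along the tool's x, y, z in cm, then the turn, a rotation vector about the tool's x, y, z in degrees, then the opening, from 0 (shut) to 1 (fully open). A call has 1 to 8 rows; each row is the pose to reach, as a shift and turn from the pose commanded when the call began, along the tool's axes at that moment; what a row does not reach only later rows make up. A row lasts 1/8 s, in which the tool goes at most 62.5 mm and 10.7 degrees, less where a joint would pass 70% of its speed; a pose out of reach is approached as far as the arm can. A call with a gripper value outside its range is refused whole. The fingers move at their own pace and stop on an object; "grip_force" is the grip in N (left out, the last holds). Time passes only in rows, so rows that repeat a pose let the fingers close. It gives the time, the measured TCP pose, the force, the opening and the grip force at its end, in the units of the state.
- sensors.state(): the state, without advancing time (a new reading comes with each control period).
- viewer.get_image(name): name is "scene" or "top" or "wrist"; returns the picture (480x640x3 uint8, red, green, blue); there is no depth.
- viewer.camera_model(name): a dict with "fx", "fy", "cx", "cy" (pixels), "R" (3x3) and "t" (3): a world point X has camera coordinates R X + t; the wrist camera has in their place "T_tool_cam" (4x4, takes a point from camera to tool coordinates, whose origin is the TCP and whose axes are the flange's). Camera axes: x right, y down, z forward; pixel columns grow to the right and rows downward; lengths in m; the calibration is good to about 2 mm. The wrist camera is an equidistant fisheye: a pixel r from the principal point sees the ray r / f radians off the axis. A picture is of the moment at which its call begins: read the wrist's pose just before it. camera_model takes no time and is no camera call.
- ticket.hand_in(): hands the job in; it is judged then, once.
The state is a dict: "time": time; "joint_positions": joint angles; "dq": joint speeds; "joint_efforts": joint torques, N m; "tcp_pos": TCP position; "tool_rot": TCP orientation; "wrist_force": force on the tool from outside, world axes, zero at the start; "ft_torque": the same for the moment, N m; "opening": finger opening in m; "grasp_force": force on a finger pad.
Only numpy, scipy, OpenCV 4.12 (cv2) and the standard library are available. Lean on these libraries where they do the work, as an engineer would, in place of code of your own. Each camera call takes 0.05 s, during which the arm holds its last target. There are 200 camera calls.

## Task

Slide the brass dish along the press bed until its rim rests against both stop pins, then swing the sprung lever all the way to its stop, hold it there a moment so that the punch presses the middle of the dish, and let the lever spring back. Last, draw the dish back towards the open front of the press until no part of it is under the press head, leaving it flat on the bed. Leave everything else where it is.

Things in the scene. Friction and masses are not known exactly. Their poses are not given: they have to be found in the camera images.
- press: Green C-shaped hand press, bolted to the table. Origin: on the table surface (z 0), straight under the vertical punch axis; its x axis points from the open front to the column at the back, z up. Steel bed plate 12 mm thick, x -215 to +170 mm, y -150 to +150. Column x +112 to +168, y -35 to +35, top 177 mm above the table.
- pin_l (a point): Left stop pin, a steel stud 16 mm across, 26 mm tall on the bed; this point is the centre of its top, at x +75, y +63 mm in the press's axes. A dish touching both pins is centred on the punch axis.
- pin_r (a point): Right stop pin, the same, at x +75, y -63 mm in the press's axes.
- head (a point): Centre of the underside of the press head, a 40 mm round boss on the punch axis, 112 mm above the table; a beam 36 mm wide joins it to the column. The punch hangs out of it.
- seat (a point): Point on the bed's upper face (12 mm above the table) on the punch axis, where the dish's centre belongs when its rim touches both pins; axes as the press.
- dish: Round brass dish, 180 mm across, loose, 0.3 to 0.55 kg, lying on the bed at the press's open front. Flat floor 4 mm thick, upright rim 3 mm thick, 16 mm high overall. Origin: centre of its underside; z up.
- lever (a joint): Lever angle about the vertical punch axis: 0 at rest, 1.2 rad at its stop. It grows clockwise seen from above, the handle going from the press's -y side round towards its front (-x). A return spring resists with about 1.5 N at the handle at rest, 7 N at the stop, and swings it back in about 1 s when let go. It lowers the punch 31 mm per rad, onto the dish at about 1.1 rad.
- handle (a point): Upright wooden handle at the lever's end: round post 24 mm across, free from 198 to 258 mm above the table. This point is on the post's axis, 224 mm above the table, 130 mm from the punch axis; at rest at x +32, y -126 mm in the press's axes. The lever's 14 mm round arm runs to it at 191 mm height from a hub on the axis, top 204 mm.
- punch: The round steel punch, 24 mm across; origin: centre of its lower face, z up. Its face is 50 mm above the table at rest; sprung, it presses on the dish with 3 to 10 N.
- tin: Bystander: small aluminium can, 36 mm across, 45 mm tall, standing at the edge of the bed on the press's +y side, beside the punch. Origin: centre of its underside.
- cup: Bystander: white ceramic mug, 72 mm across, 65 mm tall, on the table to the left. Origin: on its underside.
- bowl: Bystander: copper bowl, 110 mm across, 50 mm tall, on the table to the left. Origin: on its underside.
- mallet: Bystander: wooden mallet lying on the table to the right, about 250 mm long, head 52 mm thick. Origin: on its underside.
- chisel: Bystander: screwdriver-like steel graver with a wooden handle, lying on the table to the right. Origin: on its underside.
- pot: Bystander: round-bellied brass pot, 80 mm across, 90 mm tall, standing on the bed's back corner on the press's -y side. Origin: on its underside.
- block: Bystander: wooden block 100 x 60 x 40 mm, on the table at the left, near the robot. Origin: on its underside.
Things that resemble listed ones, but are neither listed nor needed, are in the scene too. Several things have the shape of the dish; the one meant has the colours described above.

How it is judged:
By the outcome, as a careful person would: the job done as asked, in the order asked, and still so for the second after the job is handed in, with the robot touching nothing.
It also fails if it takes over 72 s, if anything falls off the work surface, if the arm or the gripper's body presses on something with over 40 N, if the wrist force passes 120 N, or if a joint passes its speed limit or range.

## Working session

There is one attempt and no reset: what is moved stays moved. The work goes in short steps, Python scripts to look and compute and a tool call to move; the robot and the scene stay as the last step left them, time stands still between calls to the robot, and variables do not carry over. Pictures are saved under pics/ and viewed, at most 11 in all, crops included, and the job is handed in when it is done.

Besides the shell and the picture viewer there is one more tool, called in YAML: its name, and indented under it one key for each argument. drive_tool: Moves the arm, as the interface text tells. Its arguments: {"type":"object","properties":{"rows":{"type":"array"},"grip_force":{"type":"number"}},"required":["rows"]}

```bash
mkdir -p pics; ls
python3 - <<'E'
from plant import sensors, viewer, ticket
import cv2
for n in ("scene","top"):
    cv2.imwrite(f"pics/{n}0.png",viewer.get_image(n)[:,:,::-1])
    m=viewer.camera_model(n); print(n,m)
print(viewer.camera_model("wrist"))
print(sensors.state())
E
```

```text
pics
scene {'fx': 620.90323120394, 'fy': 620.90323120394, 'cx': 314.79970411600107, 'cy': 247.45732997970813, 'R': array([[-0.8661607 ,  0.49975973,  0.0024204 ],
       [ 0.39617765,  0.68957308, -0.60624437],
       [-0.30464557, -0.52414614, -0.79527474]]), 't': array([ 0.41977566, -0.13037604,  1.64534893])}
top {'fx': 547.9133644732967, 'fy': 547.9133644732967, 'cx': 323.5075921402066, 'cy': 241.45801897976168, 'R': array([[ 5.42856511e-04, -9.99970185e-01,  7.70289838e-03],
       [-9.83407738e-01, -1.93120267e-03, -1.81398706e-01],
       [ 1.81408174e-01, -7.47661641e-03, -9.83379466e-01]]), 't': array([0.01113963, 0.48819386, 1.4805257 ])}
{'fx': 371.64829954431775, 'fy': 371.64829954431775, 'cx': 317.8074028723289, 'cy': 237.09703028648346, 'T_tool_cam': array([[-3.70627926e-04, -9.51116850e-01, -3.08831022e-01,
         7.97797200e-02],
       [ 9.99999928e-01, -3.29011866e-04, -1.86830875e-04,
         9.63380738e-04],
       [ 7.60889221e-05, -3.08831070e-01,  9.51116904e-01,
        -7.08936153e-02],
       [ 0.00000000e+00,  0.00000000e+00,  0.00000000e+00,
         1.00000000e+00]])}
{'time': 0.1, 'joint_positions': array([ 1.09999404e+00,  2.76520095e-01,  1.50600170e+00, -5.62492745e-06,
        1.36069129e+00, -1.20981154e-01]), 'dq': array([ 2.67407196e-05, -2.00414541e-03, -1.16372949e-03, -6.00038799e-05,
        5.32976025e-04, -5.21487820e-04]), 'joint_efforts': array([ 1.92331783e-03, -4.17699659e+01, -2.46405387e+01, -2.27680171e-04,
        5.72566714e-03, -4.77383423e-06]), 'tcp_pos': array([0.1969065 , 0.53986244, 0.30313468]), 'tool_rot': array([-2.33623059e-04,  1.74019434e-01,  9.84741885e-01, -7.75809344e-04]), 'wrist_force': array([-0.68880438,  0.25988286, -0.44805031]), 'ft_torque': array([0.03110239, 0.00785547, 0.00636101]), 'grasp_force': 0.0, 'opening': 0.08529094009078081}
```

View pics/top0.png

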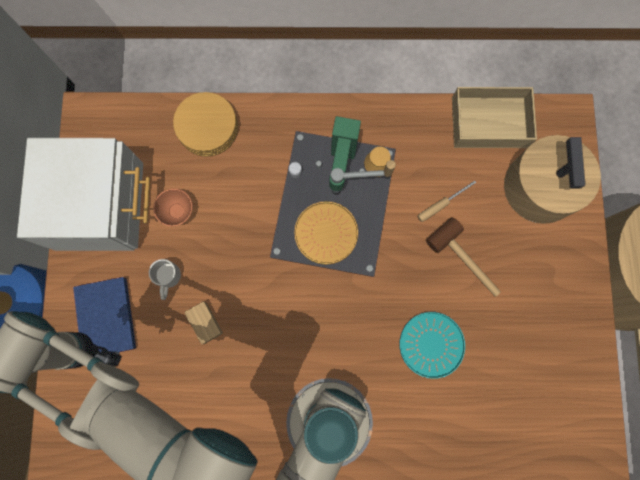

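View pics/scene0.png

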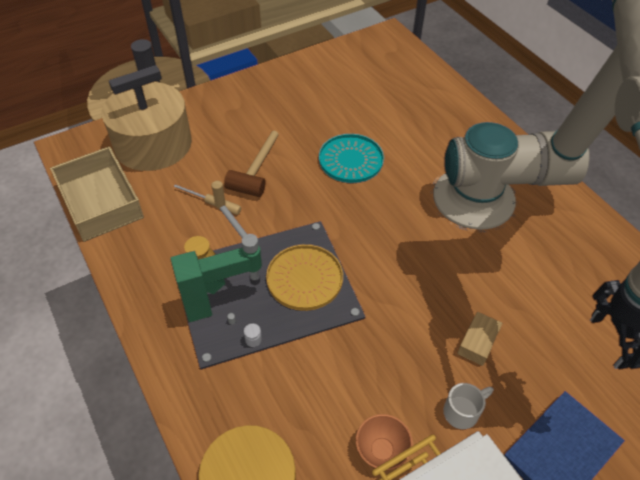

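```bash
cat > h.py <<'E'
import numpy as np
from plant import sensors, viewer, ticket
import cv2
from scipy.optimize import least_squares
C={n:viewer.camera_model(n) for n in("scene","top")}
def proj(n,X):
    m=C[n];c=np.atleast_2d(X)@m["R"].T+m["t"]
    return np.c_[m["fx"]*c[:,0]/c[:,2]+m["cx"],m["fy"]*c[:,1]/c[:,2]+m["cy"]]
def back(n,uv,z):
    m=C[n];d=m["R"].T@np.array([(uv[0]-m["cx"])/m["fx"],(uv[1]-m["cy"])/m["fy"],1]);o=-m["R"].T@m["t"]
    return o+d*(z-o[2])/d[2]
def P(p,X):
    X=np.atleast_2d(X);c,s=np.cos(p[2]),np.sin(p[2])
    return np.c_[p[0]+c*X[:,0]-s*X[:,1],p[1]+s*X[:,0]+c*X[:,1],X[:,2]]
E
python3 - <<'E'
from h import *
a=cv2.imread("pics/top0.png")[115:290,255:415];a=cv2.resize(a,None,fx=3.4,fy=3.4,interpolation=cv2.INTER_CUBIC)
b=cv2.imread("pics/scene0.png")[170:370,140:370];b=cv2.resize(b,None,fx=3.4,fy=3.4,interpolation=cv2.INTER_CUBIC)
cv2.imwrite("pics/ct.png",a);cv2.imwrite("pics/cs.png",b[:600,:800])
K=np.array([[.17,.15,.012],[.17,-.15,.012],[-.215,-.15,.012],[-.215,.15,.012]])
obs={"top":np.array([[298,132],[395,148],[374,275],[271,258]]),}
f=lambda p:(proj("top",P(p,K))-obs["top"]).ravel()
r=least_squares(f,[.5,0,0]);print(r.x,r.fun.round(1))
print(proj("scene",P(r.x,K)).round(0))
print(back("top",(327,233),.028))
E
```

```text
[ 0.63271179 -0.0244745  -0.17815591] [-2.  -1.3  1.3  0.2  1.2  1.4 -0.5 -0.5]
[[199. 366.]
 [170. 260.]
 [319. 219.]
 [364. 314.]]
[0.5155382  0.00177781 0.028     ]
```

View pics/ct.png

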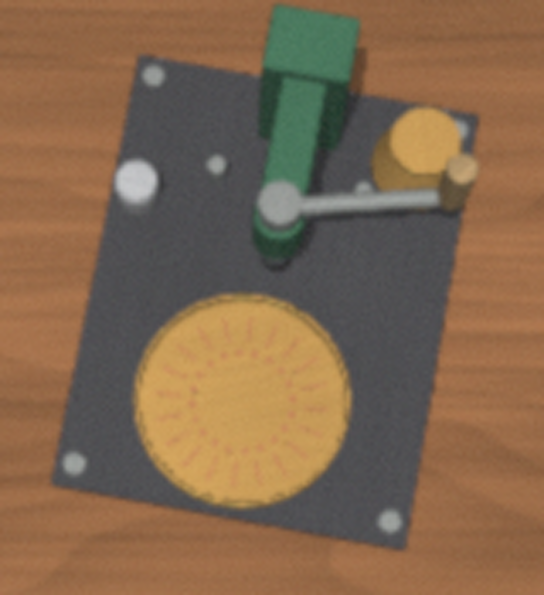

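View pics/cs.png

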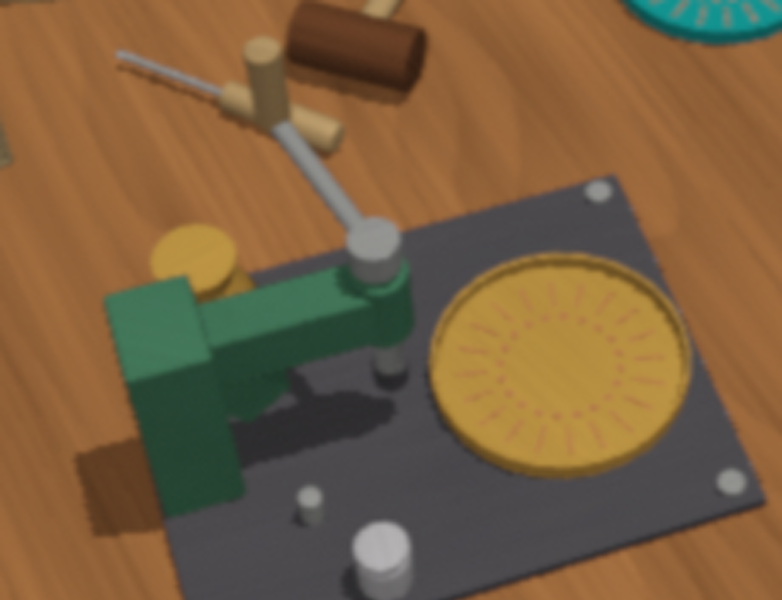

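```bash
cat > fit.py <<'E'
from h import *
ut=lambda a:np.array(a,float)/3.4+[255-.35,115-.35]
us=lambda a:np.array(a,float)/3.4+[140-.35,170-.35]
F=[.032,-.126]
T=[([.17,.15,.012],(138,57)),([.17,-.15,.012],(478,117)),([-.215,-.15,.012],(406,549)),([-.215,.15,.012],(52,485)),([0,0,.204],(279,203)),([.075,.063,.038],(216,165)),(F+[.258],(461,166))]
S=[([-.215,-.15,.012],(616,177)),([-.215,.15,.012],(764,503)),([0,0,.204],(374,239)),([.075,.063,.038],(311,494)),(F+[.258],(264,47))]
def f(p):
    return np.r_[(proj("top",P(p,[x for x,_ in T]))-ut([u for _,u in T])).ravel(),(proj("scene",P(p,[x for x,_ in S]))-us([u for _,u in S])).ravel()]
r=least_squares(f,[.63,-.02,-.17],loss="soft_l1");p=r.x
if __name__=="__main__":
    print(p,f(p).reshape(-1,2).round(1).tolist())
    th=np.linspace(0,2*np.pi,181)
    def ext(q,n):
        u=proj(n,np.c_[q[0]+.09*np.cos(th),q[1]+.09*np.sin(th),0*th+.028]);return np.r_[u.min(0),u.max(0)]
    ot=np.r_[ut((133,292)),ut((353,509))];os=np.r_[us((428,252)),us((692,477))]
    for n,o in(("top",ot),("scene",os)):
        d=least_squares(lambda q:ext(q,n)-o,[.5,0]);print(n,d.x,d.fun.round(1))
        R=np.array([[np.cos(p[2]),-np.sin(p[2])],[np.sin(p[2]),np.cos(p[2])]]);print("in press",R.T@(d.x-p[:2]))
    for nm,uv,z in(("tin",(136,180),.057),):
        b=back("top",ut(uv),z);print(nm,b,R.T@(b[:2]-p[:2]))
E
python3 fit.py
```

```text
[ 0.6324899  -0.02010453 -0.18574731] [[-0.3, -0.9], [-0.1, -0.4], [-1.0, 0.6], [-1.5, -0.2], [-0.2, 0.0], [-0.3, 0.0], [-0.2, 1.2], [-0.1, -1.7], [0.8, -1.8], [-0.5, -0.8], [-0.8, 0.0], [-0.7, 0.0]]
top [0.51802848 0.00422222] [ 0.5  0.7 -0.5 -0.6]
in press [-0.11698521  0.00276944]
scene [0.5197318  0.01167555] [ 0.5  1.7 -0.5 -1.4]
in press [-0.11668767  0.01040913]
tin [0.6982827  0.09361977 0.057     ] [0.04365834 0.12391875]
```

```bash
cat >> h.py <<'E'
from scipy.spatial.transform import Rotation as Rn
PP=np.array([.6325,-.0201,-.1857])
def w2p(x):
    c,s=np.cos(PP[2]),np.sin(PP[2]);return np.array([[c,s],[-s,c]])@(np.array(x)[:2]-PP[:2])
def plan(xy,z,psi):
    """press xy (m), TCP height z, tool-y angle in press (deg) -> tool shift cm, turn deg"""
    s=sensors.state();q=s["tool_rot"];R=Rn.from_quat([q[1],q[2],q[3],q[0]])
    t=P(PP,[[*xy,z]])[0];a=np.radians(psi)+PP[2]
    y=np.array([np.cos(a),np.sin(a),0]);zz=np.array([0,0,-1.]);G=Rn.from_matrix(np.c_[np.cross(y,zz),y,zz])
    print("t",round(s["time"],2),"press",(w2p(s["tcp_pos"])*1e3).round(1),"z",s["tcp_pos"][2].round(4),"F",s["wrist_force"].round(1))
    print("shift cm",(R.inv().apply(t-s["tcp_pos"])*100).round(2),"turn",(R.inv()*G).as_rotvec(degrees=True).round(2))
E
python3 -c "
from h import *
plan((-.205,.005),.26,0)"
```

```text
t 0.1 press [-531.5  469.9] z 0.3031 F [-0.7  0.3 -0.4]
shift cm [-39.81 -40.52   4.37] turn [-8.00e-02  6.00e-02  8.06e+01]
```

drive_tool:
  rows:
    - [-39.8,-40.5,4.4,0,0,80.6,0.25]
    - [-39.8,-40.5,4.4,0,0,80.6,0.25]
    - [-39.8,-40.5,4.4,0,0,80.6,0.25]
    - [-39.8,-40.5,4.4,0,0,80.6,0.25]
    - [-39.8,-40.5,4.4,0,0,80.6,0.25]
    - [-39.8,-40.5,4.4,0,0,80.6,0.25]
    - [-39.8,-40.5,4.4,0,0,80.6,0.25]
    - [-39.8,-40.5,4.4,0,0,80.6,0.25]
  grip_force: 30

```text
time: 1.1
tcp_pos: [0.4038, 0.0845, 0.2651]
tool_rot: [0.0, 0.771, 0.637, 0.0]
wrist_force: [1.8, 0.1, 0.9]
opening: 0.0217
grasp_force: 0.0
```

```bash
python3 -c "
from h import *
plan((-.205,.005),.26,0)"
```

```text
t 1.1 press [-244.1   60.6] z 0.2651 F [1.8 0.1 0.9]
shift cm [-5.55  3.93  0.51] turn [ 0.03 -0.03 -0.22]
```

drive_tool:
  rows:
    - [-5.5,3.9,0.5,0,0,0,0.25]
    - [-5.5,3.9,0.5,0,0,0,0.25]
    - [-5.5,3.9,0.5,0,0,0,0.25]
    - [-5.5,3.9,0.5,0,0,0,0.25]

```text
time: 1.6
tcp_pos: [0.4308, 0.0265, 0.2602]
tool_rot: [-0.001, 0.769, 0.639, -0.0]
wrist_force: [-0.5, 0.2, -0.4]
opening: 0.0213
grasp_force: 0.0
```

```bash
cat >> h.py <<'E'
def wcam(save):
    s=sensors.state();im=viewer.get_image("wrist");cv2.imwrite(save,im[:,:,::-1])
    np.savez("wp.npz",p=s["tcp_pos"],q=s["tool_rot"])
    return im
def wmap(save,out,x0,x1,y0,y1,z,s=1.5):
    """rectify wrist pic onto press-plane z: s px/mm; up=+x, left=+y"""
    im=cv2.imread(save);d=np.load("wp.npz");m=viewer.camera_model("wrist");q=d["q"]
    xs=np.arange(x1,x0,-1/s);ys=np.arange(y1,y0,-1/s);X,Y=np.meshgrid(xs,ys,indexing="ij")
    W=P(PP,np.c_[X.ravel()/1e3,Y.ravel()/1e3,0*X.ravel()+z])
    t=Rn.from_quat([q[1],q[2],q[3],q[0]]).inv().apply(W-d["p"]);T=m["T_tool_cam"];c=(t-T[:3,3])@T[:3,:3]
    th=np.arctan2(np.hypot(c[:,0],c[:,1]),c[:,2]);ph=np.arctan2(c[:,1],c[:,0])
    u=(m["cx"]+m["fx"]*th*np.cos(ph)).reshape(X.shape).astype(np.float32);v=(m["cy"]+m["fy"]*th*np.sin(ph)).reshape(X.shape).astype(np.float32)
    cv2.imwrite(out,cv2.remap(im,u,v,cv2.INTER_LINEAR))
E
python3 -c "
from h import *
plan((-.205,.005),.26,0)
wcam('pics/w1.png');wmap('pics/w1.png','pics/w1r.png',-260,120,-180,180,.028)"
```

```text
t 1.6 press [-206.8    8.5] z 0.2602 F [-0.5  0.2 -0.4]
shift cm [-0.36  0.18  0.02] turn [-0.05 -0.03  0.1 ]
```

View pics/w1r.png

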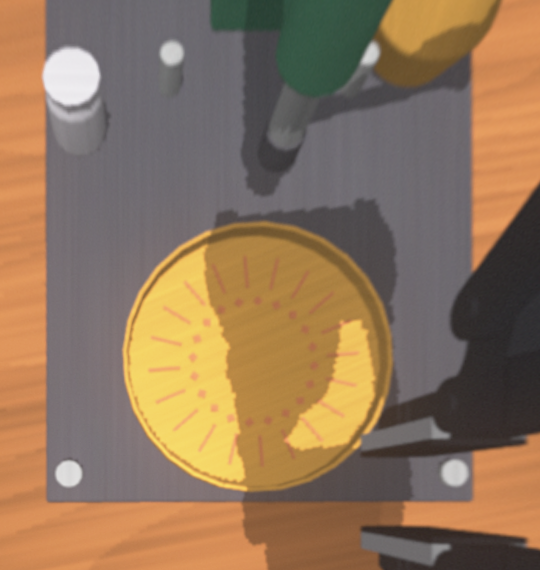

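```bash
sed -i 's/PP=np.array.*/PP=np.array([.633,-.0172,-.1857])/' h.py; python3 -c "
from h import *
plan((-.2065,.005),.094,0)"
```

```text
t 1.65 press [-206.7    5.7] z 0.2603 F [-0.3 -0.2  0. ]
shift cm [-0.08  0.03 16.63] turn [-0.02 -0.03  0.13]
```

drive_tool:
  rows:
    - [0,0,4,0,0,0,0.25]
    - [0,0,9,0,0,0,0.25]
    - [0,0,13,0,0,0,0.25]
    - [0,0,15,0,0,0,0.25]
    - [0,0,16,0,0,0,0.25]
    - [0,0,16.5,0,0,0,0.25]
    - [0,0,16.5,0,0,0,0.25]

```text
time: 2.52
tcp_pos: [0.432, 0.0255, 0.0957]
tool_rot: [0.0, 0.769, 0.639, 0.0]
wrist_force: [-0.0, 0.2, 1.0]
opening: 0.0216
grasp_force: 0.0
```

drive_tool:
  rows:
    - [0,0,0,0,0,0,0.0]
    - [0,0,0,0,0,0,0.0]
    - [0,0,0,0,0,0,0.0]
    - [0,0,0,0,0,0,0.0]
  grip_force: 25

```text
time: 3.02
tcp_pos: [0.4323, 0.0248, 0.0959]
tool_rot: [0.001, 0.77, 0.638, 0.0]
wrist_force: [-1.0, -3.8, 4.4]
opening: 0.0022
grasp_force: 24.5
```

```bash
python3 -c "
from h import *
plan((-.088,.0),.095,0)"
```

```text
t 3.02 press [-205.1    4.2] z 0.0959 F [-1.  -3.8  4.4]
shift cm [-0.42 11.71  0.11] turn [ 0.1   0.01 -0.02]
```

drive_tool:
  rows:
    - [-0.1,1,0,0,0,0,0]
    - [-0.2,2.5,0,0,0,0,0]
    - [-0.3,4,0,0,0,0,0]
    - [-0.4,5.5,0,0,0,0,0]
    - [-0.4,7,0,0,0,0,0]
    - [-0.4,8.5,0,0,0,0,0]
    - [-0.4,10,0,0,0,0,0]
    - [-0.4,10.8,0,0,0,0,0]

```text
time: 4.03
tcp_pos: [0.5324, 0.0024, 0.0951]
tool_rot: [-0.005, 0.769, 0.639, -0.004]
wrist_force: [-11.2, 2.6, 14.0]
opening: 0.0019
grasp_force: 25.6
```

drive_tool:
  rows:
    - [0,0,0,0,0,0,0]
    - [0,0,0,0,0,0,0.1]
    - [0,0,0,0,0,0,0.1]
    - [0,0,0,0,0,0,0.1]

```text
time: 4.53
tcp_pos: [0.536, 0.0017, 0.0949]
tool_rot: [-0.001, 0.77, 0.638, -0.001]
wrist_force: [-2.5, 1.5, 1.6]
opening: 0.0083
grasp_force: 2.0
```

```bash
python3 -c "
from h import *
plan((-.088,.0),.095,0);print(sensors.state()['opening'])
wcam('pics/w2.png');wmap('pics/w2.png','pics/w2r.png',-140,120,-120,140,.028,2)"
```

```text
t 4.53 press [-98.8   0.7] z 0.0949 F [-2.5  1.5  1.6]
shift cm [-0.07  1.08 -0.01] turn [-0.15 -0.02 -0.  ]
0.00833960023292726
```

View pics/w2r.png

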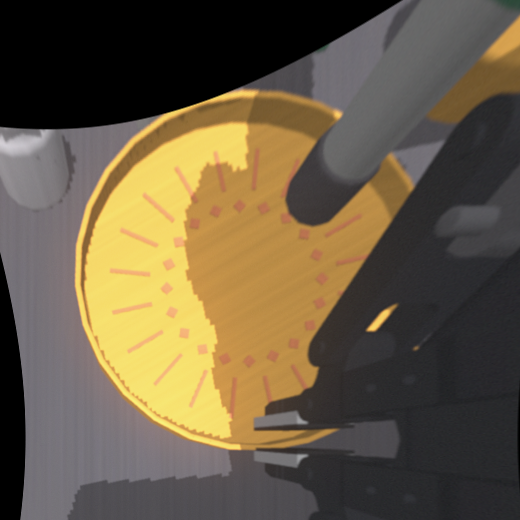

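drive_tool:
  rows:
    - [0,0.3,0,0,0,0,0.1]
    - [0,0.6,0,0,0,0,0.1]
    - [0,0.9,0,0,0,0,0.1]
    - [0,1.1,0,0,0,0,0.1]
    - [0,1.2,0,0,0,0,0.1]
    - [0,1.2,0,0,0,0,0.1]

```text
time: 5.32
tcp_pos: [0.5436, -0.0001, 0.0944]
tool_rot: [-0.005, 0.769, 0.639, -0.004]
wrist_force: [-12.0, 2.6, 8.4]
opening: 0.0086
grasp_force: 6.4
```

```bash
python3 -c "
from h import *
plan((-.0858,.0),.095,0)
cv2.imwrite('pics/s1.png',viewer.get_image('scene')[:,:,::-1])
cv2.imwrite('pics/s1c.png',cv2.resize(cv2.imread('pics/s1.png')[170:370,140:370],None,fx=3.4,fy=3.4,interpolation=cv2.INTER_CUBIC)[:600])"
```

```text
t 5.33 press [-91.    0.3] z 0.0944 F [-12.    2.6   8.4]
shift cm [-0.03  0.52 -0.06] turn [-0.73  0.04  0.02]
```

View pics/s1c.png

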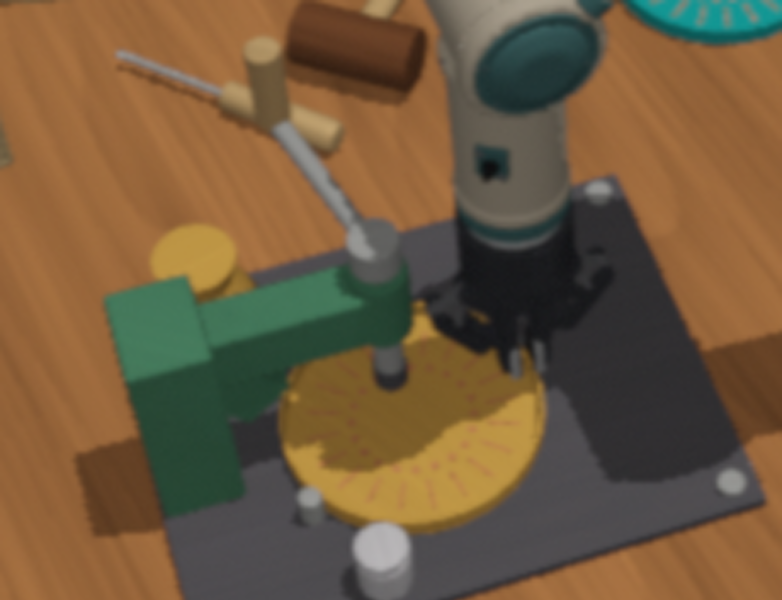

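Run:
```python
from h import *
us=lambda a:np.array(a,float)/3.4+[140-.35,170-.35]
th=np.linspace(0,2*np.pi,181)
def f(q):
    u=proj("scene",P(PP,np.c_[q[0]+.09*np.cos(th),q[1]+.09*np.sin(th),0*th+.028]));return np.array([u[:,0].min(),u[:,0].max()])-[us((278,0))[0],us((546,0))[0]]
r=least_squares(f,[0,.01]);print(r.x,r.fun)
print(proj("scene",P(PP,[[.075,.063,.038],[0,0,.05]])),us([(310,493),(390,377)]))
```

```text
[-0.00298557  0.03284116] [-1.13686838e-13  0.00000000e+00]
[[230.71208712 316.05028253]
 [254.97902154 281.62218072]] [[230.82647059 314.65      ]
 [254.35588235 280.53235294]]
```

drive_tool:
  rows:
    - [0,-0.8,0,0,0,0,0.3]
    - [0,-0.8,0,0,0,0,0.3]
    - [0,-0.8,0,0,0,0,0.3]
    - [0,-0.8,-2,0,0,0,0.3]
    - [0,-3,-6,0,0,0,0.3]
    - [0,-6,-9,0,0,0,0.3]
    - [0,-8,-10,0,0,0,0.3]
    - [0,-8,-10,0,0,0,0.3]

```text
time: 6.38
tcp_pos: [0.4702, 0.014, 0.1963]
tool_rot: [0.001, 0.77, 0.639, 0.001]
wrist_force: [0.5, -0.1, 0.3]
opening: 0.0257
grasp_force: 0.0
```

```bash
cat > dish.py <<'E'
from h import *
import sys
tag=sys.argv[1]
if len(sys.argv)<3: wcam(f'pics/{tag}.png')
S=2;x1,y1=120,150
wmap(f'pics/{tag}.png',f'pics/{tag}r.png',-260,x1,-150,y1,.028,S)
im=cv2.imread(f'pics/{tag}r.png');h=cv2.cvtColor(im,cv2.COLOR_BGR2HSV)
# bed is grey -> saturated yellow = dish
m=((h[...,1]>110)&(h[...,0]>14)&(h[...,0]<30)&(h[...,2]>70)).astype(np.uint8)
m=cv2.morphologyEx(m,cv2.MORPH_CLOSE,np.ones((9,9)));m=cv2.morphologyEx(m,cv2.MORPH_OPEN,np.ones((9,9)))
cs,_=cv2.findContours(m,cv2.RETR_EXTERNAL,cv2.CHAIN_APPROX_NONE)
best=None
for c in cs:
    if len(c)<200: continue
    q=np.c_[x1-c[:,0,1]/S,y1-c[:,0,0]/S]
    for _ in range(200):
        i=np.random.choice(len(q),3,False);A=np.c_[2*q[i],np.ones(3)]
        try:s=np.linalg.solve(A,(q[i]**2).sum(1))
        except Exception: continue
        r=np.sqrt(max(s[2]+s[0]**2+s[1]**2,0))
        if abs(r-90)>4: continue
        k=abs(np.hypot(*(q-s[:2]).T)-r)<1.5
        if best is None or k.sum()>best[0]: best=(k.sum(),q[k])
q=best[1];r=least_squares(lambda p:np.hypot(q[:,0]-p[0],q[:,1]-p[1])-p[2],[0,0,90],loss="soft_l1").x
print("dish mm",r.round(1),"inliers",best[0])
cv2.circle(im,(int((y1-r[1])*S),int((x1-r[0])*S)),int(r[2]*S),(255,0,255),1);cv2.imwrite(f'pics/{tag}o.png',cv2.resize(im,None,fx=.75,fy=.75))
plan((r[0]/1e3-.0885*np.cos(np.radians(25)),r[1]/1e3+.0885*np.sin(np.radians(25))),.15,-25)
E
python3 dish.py w3
```

```text
dish mm [-8.7 13.3 90. ] inliers 817
t 6.42 press [-164.9    0.5] z 0.1958 F [ 0.5 -0.9 -0.4]
shift cm [5.02 7.58 4.6 ] turn [ 0.16 -0.05 25.  ]
```

View pics/w3o.png

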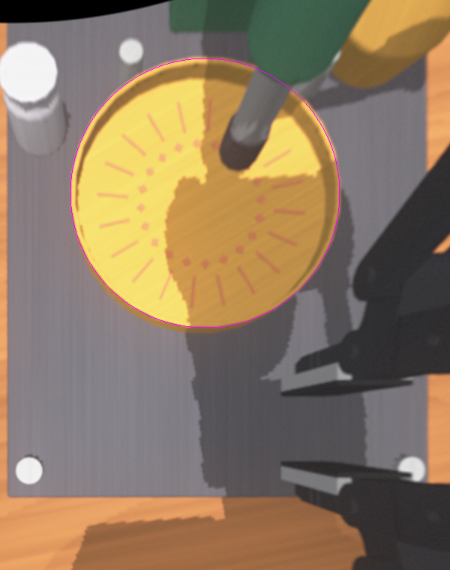

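drive_tool:
  rows:
    - [5,7.6,4.6,0,0,25,0.3]
    - [5,7.6,4.6,0,0,25,0.3]
    - [5,7.6,4.6,0,0,25,0.3]
    - [5,7.6,4.6,0,0,25,0.3]
    - [5,7.6,4.6,0,0,25,0.3]

```text
time: 7.05
tcp_pos: [0.5545, 0.0487, 0.1488]
tool_rot: [-0.0, 0.889, 0.457, -0.0]
wrist_force: [-0.1, 0.1, 0.3]
opening: 0.0254
grasp_force: 0.0
```

```bash
python3 -c "
from h import *
plan((-.0890,.0507),.096,-25)"
```

```text
t 7.05 press [-89.3  50.3] z 0.1488 F [-0.1  0.1  0.3]
shift cm [0.05 0.02 5.28] turn [-0.01  0.01  0.03]
```

drive_tool:
  rows:
    - [0,0,2,0,0,0,0.3]
    - [0,0,4,0,0,0,0.3]
    - [0,0,5.3,0,0,0,0.3]
    - [0,0,5.3,0,0,0,0.3]
    - [0,0,5.3,0,0,0,0.15]
    - [0,0,5.3,0,0,0,0.15]

```text
time: 7.8
tcp_pos: [0.5547, 0.049, 0.0971]
tool_rot: [0.0, 0.89, 0.457, 0.001]
wrist_force: [0.0, 0.1, -0.3]
opening: 0.0131
grasp_force: 0.0
```

drive_tool:
  rows:
    - [0,0.3,0,0,0,0,0.15]
    - [-0.1,0.6,0,0,0,0,0.15]
    - [-0.3,0.9,0,0,0,0,0.15]
    - [-0.5,1.2,0,0,0,0,0.15]
    - [-0.7,1.5,0,0,0,0,0.15]
    - [-0.8,1.7,0,0,0,0,0.15]
    - [-0.8,1.85,0,0,0,0,0.15]
    - [-0.8,1.85,0,0,0,0,0.15]

```text
time: 8.8
tcp_pos: [0.5598, 0.0332, 0.0956]
tool_rot: [-0.004, 0.89, 0.456, -0.004]
wrist_force: [-8.5, 6.3, 6.9]
opening: 0.0124
grasp_force: 5.3
```

```bash
python3 -c "
from h import *
plan((-.0757,.0353),.096,-25);print(sensors.state()['opening'])"
```

```text
t 8.8 press [-81.3  36. ] z 0.0956 F [-8.5  6.3  6.9]
shift cm [ 0.17  0.53 -0.04] turn [-0.63  0.22 -0.07]
0.012436895432065123
```

```bash
python3 dish.py w4
```

```text
dish mm [-5.4  8.5 89.9] inliers 720
t 8.85 press [-81.3  36. ] z 0.0956 F [-8.8  5.7  6.7]
shift cm [ 0.7  -0.87 -5.43] turn [-0.63  0.22 -0.06]
```

drive_tool:
  rows:
    - [0,-1,0,0,0,0,0.3]
    - [0,-1,0,0,0,0,0.3]
    - [0,-1,-2,0,0,0,0.3]
    - [0,-1,-4,0,0,0,0.3]
    - [0,-1,-4,0,0,0,0.3]

```text
time: 9.48
tcp_pos: [0.5581, 0.0371, 0.1377]
tool_rot: [0.001, 0.89, 0.457, 0.002]
wrist_force: [1.3, -0.2, -0.7]
opening: 0.0257
grasp_force: 0.0
```

```bash
python3 -c "
from h import *
plan((-.068,.071),.135,-45)"; sed -i 's/radians(25)/radians(45)/g;s/,-25)$/,-45)/' dish.py
```

```text
t 9.47 press [-83.6  39.6] z 0.1377 F [ 1.3 -0.2 -0.7]
shift cm [3.51 0.08 0.28] turn [ 0.23 -0.18 20.  ]
```

drive_tool:
  rows:
    - [3.5,0.1,0.3,0,0,20,0.3]
    - [3.5,0.1,0.3,0,0,20,0.3]
    - [3.5,0.1,0.3,0,0,20,0.3]
    - [3.5,0.1,4,0,0,20,0.3]
    - [3.5,0.1,4,0,0,20,0.3]
    - [3.5,0.1,4,0,0,20,0.15]
    - [3.5,0.1,4,0,0,20,0.15]

```text
time: 10.35
tcp_pos: [0.5784, 0.0652, 0.0974]
tool_rot: [0.0, 0.955, 0.296, 0.001]
wrist_force: [-0.5, -0.2, -0.1]
opening: 0.0126
grasp_force: 0.0
```

```bash
python3 -c "
from h import *
plan((-.0590,.0590),.096,-45);print(sensors.state()['opening'])"
```

```text
t 10.35 press [-68.9  70.9] z 0.0974 F [-0.5 -0.2 -0.1]
shift cm [-0.14  1.55  0.14] turn [ 0.07 -0.11  0.02]
0.012562219025493763
```

drive_tool:
  rows:
    - [0,0.3,0,0,0,0,0.15]
    - [0,0.6,0,0,0,0,0.15]
    - [0,0.9,0,0,0,0,0.15]
    - [-0.1,1.2,0,0,0,0,0.15]
    - [-0.1,1.5,0,0,0,0,0.15]
    - [-0.1,1.7,0,0,0,0,0.15]
    - [-0.1,1.7,0,0,0,0,0.15]

```text
time: 11.22
tcp_pos: [0.5829, 0.0528, 0.0964]
tool_rot: [-0.003, 0.956, 0.295, -0.003]
wrist_force: [-7.3, 7.9, 7.4]
opening: 0.013
grasp_force: 4.9
```

```bash
python3 dish.py w5
```

```text
dish mm [-2.   3.4 90. ] inliers 664
t 11.28 press [-62.2  59.5] z 0.0964 F [-6.1  6.3  7.9]
shift cm [ 0.26 -0.67 -5.35] turn [-0.46  0.24 -0.09]
```

drive_tool:
  rows:
    - [-0.1,0.2,0,0,0,0,0.15]
    - [-0.2,0.4,0,0,0,0,0.15]
    - [-0.3,0.6,0,0,0,0,0.15]
    - [-0.3,0.7,0,0,0,0,0.15]
    - [-0.3,0.7,0,0,0,0,0.15]
    - [-0.3,0.7,0,0,0,0,0.15]

```text
time: 12.02
tcp_pos: [0.5834, 0.0489, 0.0965]
tool_rot: [-0.006, 0.956, 0.294, -0.003]
wrist_force: [-9.2, 18.8, 9.7]
opening: 0.0128
grasp_force: 6.1
```

```bash
python3 dish.py w6
```

```text
dish mm [-0.2  1.1 90. ] inliers 690
t 12.07 press [-61.   55.8] z 0.0965 F [-10.2  19.1   9.9]
shift cm [ 0.42 -0.76 -5.34] turn [-0.79  0.11 -0.19]
```

drive_tool:
  rows:
    - [0,-0.9,0,0,0,0,0.3]
    - [0,-1.2,0,0,0,0,0.3]
    - [0,-1.2,-2,0,0,0,0.3]
    - [0,-1.2,-5,0,0,0,0.3]
    - [-2,-5,-9,0,0,-20,0.3]
    - [-4,-8,-10,0,0,-45,0.3]
    - [-4,-8,-10,0,0,-45,0.3]
    - [-4,-8,-10,0,0,-45,0.3]

```text
time: 13.08
tcp_pos: [0.5099, 0.0864, 0.1971]
tool_rot: [0.001, 0.779, 0.627, 0.001]
wrist_force: [-0.5, -0.4, -1.0]
opening: 0.0254
grasp_force: 0.0
```

```bash
python3 -c "
from h import *
plan((-.175,-.01),.23,0)"
```

```text
t 13.07 press [-140.1   79.1] z 0.1971 F [-0.5 -0.4 -1. ]
shift cm [-9.   -3.23 -3.3 ] turn [ 0.14  0.01 -1.66]
```

drive_tool:
  rows:
    - [-9,-3.2,-3.3,0,0,0,0.3]
    - [-9,-3.2,-3.3,0,0,0,0.3]
    - [-9,-3.2,-3.3,0,0,0,0.3]
    - [-9,-3.2,-3.3,0,0,0,0.3]

```text
time: 13.58
tcp_pos: [0.4593, 0.0057, 0.2294]
tool_rot: [0.0, 0.781, 0.624, 0.001]
wrist_force: [-0.9, -0.1, -0.4]
opening: 0.0259
grasp_force: 0.0
```

```bash
python3 dish.py w7; python3 -c "
from h import *
wmap('pics/w7.png','pics/w7p.png',0,110,-90,90,.028,4)
plan((-.0858,.0),.096,0)"
```

```text
dish mm [-1.6  1.6 90.6] inliers 751
t 13.62 press [-175.    -9.2] z 0.2292 F [-0.2  0.3  0.2]
shift cm [ 7.72 10.81  7.93] turn [ 2.000e-02 -3.000e-02  4.296e+01]
t 13.62 press [-175.    -9.2] z 0.2292 F [-0.2  0.3  0.2]
shift cm [ 1.23  8.87 13.32] turn [ 0.03 -0.02 -2.04]
```

View pics/w7p.png

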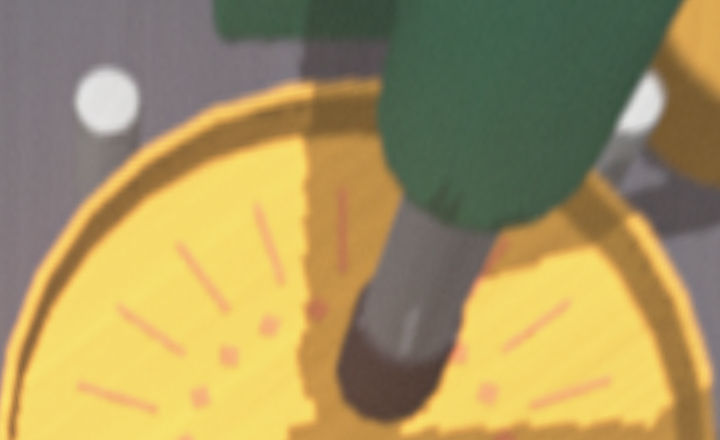

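drive_tool:
  rows:
    - [1.2,8.6,8,0,0,-2,0.3]
    - [1.2,8.6,8,0,0,-2,0.3]
    - [1.2,8.6,10,0,0,-2,0.3]
    - [1.2,8.6,13.3,0,0,-2,0.3]
    - [1.2,8.6,13.3,0,0,-2,0.3]
    - [1.2,8.6,13.3,0,0,-2,0.15]
    - [1.2,8.6,13.3,0,0,-2,0.15]
    - [1.2,8.6,13.3,0,0,-2,0.15]

```text
time: 14.62
tcp_pos: [0.5459, -0.0012, 0.0975]
tool_rot: [0.001, 0.77, 0.638, 0.001]
wrist_force: [-0.2, -0.4, -0.1]
opening: 0.0127
grasp_force: 0.0
```

```bash
python3 -c "
from h import *
plan((-.0837,.0),.096,0);print(sensors.state()['opening'])"
```

```text
t 14.62 press [-88.6  -0.3] z 0.0975 F [-0.2 -0.4 -0.1]
shift cm [0.03 0.49 0.15] turn [ 0.14 -0.01 -0.03]
0.012706733330659411
```

drive_tool:
  rows:
    - [0,0.2,0,0,0,0,0.15]
    - [0,0.4,0,0,0,0,0.15]
    - [0,0.6,0,0,0,0,0.15]
    - [0,0.8,0,0,0,0,0.15]
    - [0,0.8,0,0,0,0,0.15]
    - [0,0.8,0,0,0,0,0.15]

```text
time: 15.38
tcp_pos: [0.5514, -0.0025, 0.0958]
tool_rot: [-0.001, 0.77, 0.638, -0.001]
wrist_force: [-4.6, 0.9, 3.4]
opening: 0.0131
grasp_force: 2.1
```

```bash
python3 dish.py w8
python3 -c "
from h import *
plan((-.0837,.0),.096,0)"
```

```text
dish mm [-0.3  1.1 90. ] inliers 685
t 15.43 press [-82.9  -0.5] z 0.0959 F [-5.7  0.2  2.8]
shift cm [ 6.42  1.98 -5.42] turn [-0.21  0.1  44.98]
t 15.43 press [-82.9  -0.5] z 0.0959 F [-5.7  0.2  2.8]
shift cm [ 0.05 -0.08 -0.01] turn [-0.22  0.01 -0.02]
```

drive_tool:
  rows:
    - [0,-1.0,0,0,0,0,0.15]
    - [0,-1.0,-2,0,0,0,0.3]
    - [0,-1.5,-7,0,0,0,0.5]
    - [0,-2,-13,0,0,0,0.8]
    - [0,-2,-19,0,0,0,0.8]
    - [0,-2,-25,0,0,0,0.8]
    - [0,-2,-26.5,0,0,0,0.8]
    - [0,-2,-26.5,0,0,0,0.8]

```text
time: 16.42
tcp_pos: [0.5339, 0.001, 0.362]
tool_rot: [0.001, 0.77, 0.638, 0.001]
wrist_force: [-1.0, -0.9, -0.5]
opening: 0.0682
grasp_force: 0.0
```

```bash
python3 -c "
from h import *
plan((.032,-.126),.36,14.3)"
```

```text
t 16.43 press [-100.8   -0.4] z 0.362 F [-1.  -0.9 -0.5]
shift cm [-12.55  13.29   0.24] turn [ 1.900e-01  1.000e-02 -1.433e+01]
```

drive_tool:
  rows:
    - [-12.6,13.3,0.2,0,0,-14.3,0.8]
    - [-12.6,13.3,0.2,0,0,-14.3,0.8]
    - [-12.6,13.3,0.2,0,0,-14.3,0.8]
    - [-12.6,13.3,0.2,0,0,-14.3,0.8]
    - [-12.6,13.3,0.2,0,0,-14.3,0.8]
    - [-12.6,13.3,0.2,0,0,-14.3,0.8]

```text
time: 17.18
tcp_pos: [0.6401, -0.1462, 0.3585]
tool_rot: [-0.001, 0.684, 0.73, -0.0]
wrist_force: [0.2, -0.1, 0.2]
opening: 0.068
grasp_force: 0.0
```

```bash
python3 -c "
from h import *
plan((.032,-.126),.286,14.3)
wcam('pics/w9.png');wmap('pics/w9.png','pics/w9r.png',-40,110,-200,40,.258,2.5)"
```

```text
t 17.18 press [  30.7 -125.5] z 0.3585 F [ 0.2 -0.1  0.2]
shift cm [-0.09  0.12  7.25] turn [-0.08 -0.06  0.03]
```

View pics/w9r.png

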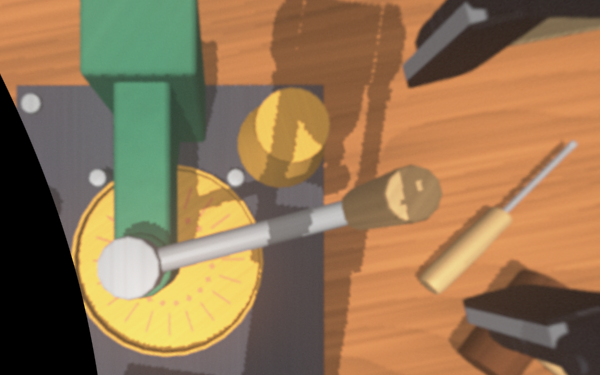

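drive_tool:
  rows:
    - [-0.1,0.1,3,0,0,0,0.8]
    - [-0.1,0.1,6,0,0,0,0.8]
    - [-0.1,0.1,7.2,0,0,0,0.8]
    - [-0.1,0.1,7.2,0,0,0,0.4]
    - [-0.1,0.1,7.2,0,0,0,0.0]
    - [-0.1,0.1,7.2,0,0,0,0.0]
    - [-0.1,0.1,7.2,0,0,0,0.0]
    - [-0.1,0.1,7.2,0,0,0,0.0]
  grip_force: 30

```text
time: 18.23
tcp_pos: [0.6422, -0.1484, 0.289]
tool_rot: [0.001, 0.684, 0.729, 0.001]
wrist_force: [-0.2, 1.3, 6.0]
opening: 0.0237
grasp_force: 29.8
```

Run:
```python
from h import *
plan((.032,-.126),.286,14.3)
s=sensors.state();q=s["tool_rot"];R=Rn.from_quat([q[1],q[2],q[3],q[0]])
a0=np.arctan2(-.126,.032);p0=P(PP,[[.13*np.cos(a0),.13*np.sin(a0),0]])[0]
for th in [.1,.2,.35,.5,.65,.8,.95,1.1,1.2,1.25]:
    b=a0-th;p=P(PP,[[.13*np.cos(b),.13*np.sin(b),0]])[0]
    print(th,(R.inv().apply(p-p0)*100).round(2),round(np.degrees(th),1))
```

```text
t 18.23 press [  33.3 -127.2] z 0.289 F [-0.2  1.3  6. ]
shift cm [ 0.15 -0.1   0.3 ] turn [ 0.14  0.04 -0.03]
0.1 [ 0.07 -1.3  -0.  ] 5.7
0.2 [ 0.26 -2.58 -0.01] 11.5
0.35 [ 0.79 -4.46 -0.01] 20.1
0.5 [ 1.59 -6.23 -0.02] 28.6
0.65 [ 2.65 -7.87 -0.02] 37.2
0.8 [ 3.95 -9.32 -0.03] 45.8
0.95 [  5.44 -10.57  -0.03] 54.4
1.1 [  7.11 -11.58  -0.03] 63.0
1.2 [  8.29 -12.11  -0.04] 68.8
1.25 [  8.91 -12.33  -0.04] 71.6
```

drive_tool:
  rows:
    - [0.1,-1.3,0,0,0,5.7,0]
    - [0.3,-2.6,0,0,0,11.5,0]
    - [0.8,-4.5,0,0,0,20.1,0]
    - [1.6,-6.2,0,0,0,28.6,0]
    - [2.6,-7.9,0,0,0,37.2,0]
    - [3.9,-9.3,0,0,0,45.8,0]
    - [5.4,-10.6,0,0,0,54.4,0]
    - [7.1,-11.6,0,0,0,63,0]

```text
time: 19.23
tcp_pos: [0.5219, -0.086, 0.2889]
tool_rot: [0.002, 0.965, 0.262, 0.001]
wrist_force: [0.4, -3.4, 6.8]
opening: 0.0234
grasp_force: 30.1
```

Run:
```python
from h import *
plan((-.106,-.0755),.289,14.3-68.75)
s=sensors.state();c=w2p(s["tcp_pos"]);print("r",np.hypot(*c),"th",np.arctan2(-.126,.032)-np.arctan2(c[1],c[0]),s["opening"],s["grasp_force"])
```

```text
t 19.23 press [-96.5 -88.1] z 0.2889 F [ 0.4 -3.4  6.8]
shift cm [ 0.11 -1.57 -0.01] turn [ 0.29 -0.06  5.49]
r 0.13068939360662085 th 1.0796848061394797 0.023416523264793737 30.107552111148834
```

drive_tool:
  rows:
    - [0,-0.65,0,0,0,2.9,0]
    - [0.1,-1.3,0,0,0,5.7,0]
    - [0.1,-1.6,0,0,0,7,0]
    - [0.1,-1.6,0,0,0,7,0]

```text
time: 19.73
tcp_pos: [0.5151, -0.0729, 0.2889]
tool_rot: [0.003, 0.979, 0.205, 0.001]
wrist_force: [-0.6, -6.2, 5.5]
opening: 0.0233
grasp_force: 30.5
```

```bash
cat > lev.py <<'E'
from h import *
s=sensors.state();c=w2p(s["tcp_pos"]);print(s["time"],"r",np.hypot(*c),"th",np.arctan2(-.126,.032)-np.arctan2(c[1],c[0]),s["opening"],s["grasp_force"],s["wrist_force"].round(1))
q=s["tool_rot"];R=Rn.from_quat([q[1],q[2],q[3],q[0]]);print("F tool",R.inv().apply(s["wrist_force"]).round(1))
E
python3 lev.py
```

```text
19.725 r 0.13042960486031063 th 1.192577504997227 0.02333102667292533 30.498078167438507 [-0.6 -6.2  5.5]
F tool [-3.   5.5 -5.4]
```

drive_tool:
  rows:
    - [0,-0.3,0,0,0,1.3,0]
    - [0,-0.6,0,0,0,2.6,0]
    - [0,-0.6,0,0,0,2.6,0]
    - [0,-0.6,0,0,0,2.6,0]

```text
time: 20.23
tcp_pos: [0.5148, -0.0712, 0.2889]
tool_rot: [0.008, 0.983, 0.183, 0.002]
wrist_force: [5.0, -16.0, 0.3]
opening: 0.0233
grasp_force: 33.0
```

```bash
python3 lev.py
```

```text
20.225 r 0.13000283707908164 th 1.2051565860209814 0.023253597009286607 33.03210228681564 [  5.  -16.    0.3]
F tool [-1.1 16.8  0. ]
```

drive_tool:
  rows:
    - [0,0,0,0,0,0,0]
    - [0,0,0,0,0,0,0]
    - [0,0,0,0,0,0,0]
    - [0,0,0,0,0,0,0]
    - [0,0,0,0,0,0,0]
    - [0,0,0,0,0,0,0]
    - [0,0,0,0,0,0,0]
    - [0,0,0,0,0,0,0]

```text
time: 21.22
tcp_pos: [0.5148, -0.0712, 0.2889]
tool_rot: [0.008, 0.983, 0.183, 0.002]
wrist_force: [4.9, -17.5, 0.7]
opening: 0.0235
grasp_force: 33.0
```

drive_tool:
  rows:
    - [0,0,0,0,0,0,0.7]
    - [0,0,0,0,0,0,0.7]
    - [0,0,-2,0,0,0,0.7]
    - [0,0,-5,0,0,0,0.7]
    - [0,0,-8,0,0,0,0.7]
    - [0,0,-10,0,0,0,0.7]
    - [0,0,-10,0,0,0,0.7]
    - [0,0,-10,0,0,0,0.7]

```text
time: 22.22
tcp_pos: [0.5116, -0.065, 0.3863]
tool_rot: [-0.0, 0.983, 0.182, -0.001]
wrist_force: [0.8, -0.1, -0.7]
opening: 0.0599
grasp_force: 0.0
```

```bash
python3 lev.py;python3 -c "
from h import *
plan((-.14,.0),.30,0)"
```

```text
22.225 r 0.1305124382229668 th 1.25888226474586 0.05990967272952958 0.0 [ 0.8 -0.1 -0.7]
F tool [0.7 0.4 0.7]
t 22.23 press [-110.5  -69.4] z 0.3863 F [ 0.8 -0.1 -0.7]
shift cm [ 1.14 -7.45  8.64] turn [-8.000e-02  3.000e-02 -5.834e+01]
```

drive_tool:
  rows:
    - [1.1,-7.5,0,0,0,-10,0.3]
    - [1.1,-7.5,2,0,0,-20,0.3]
    - [1.1,-7.5,6,0,0,-30,0.3]
    - [1.1,-7.5,10,0,0,-40,0.3]
    - [1.1,-7.5,13,0,0,-50,0.3]
    - [1.1,-7.5,13,0,0,-58.3,0.3]
    - [1.1,-7.5,13,0,0,-58.3,0.3]
    - [1.1,-7.5,13,0,0,-58.3,0.3]

```text
time: 23.22
tcp_pos: [0.4952, 0.0089, 0.2571]
tool_rot: [-0.0, 0.77, 0.638, -0.0]
wrist_force: [0.2, -0.6, 0.2]
opening: 0.0256
grasp_force: 0.0
```

```bash
python3 dish.py w10;python3 -c "
from h import *
plan((-.0885,.0),.0955,0)"
```

```text
dish mm [-1.1  1.5 90.1] inliers 899
t 23.27 press [-140.1    0.2] z 0.2573 F [ 0.2 -0.1  0. ]
shift cm [ 6.4   7.63 10.73] turn [ 1.000e-02 -1.000e-02  4.487e+01]
t 23.27 press [-140.1    0.2] z 0.2573 F [ 0.2 -0.1  0. ]
shift cm [-1.000e-02  5.160e+00  1.618e+01] turn [ 0.01 -0.01 -0.13]
```

drive_tool:
  rows:
    - [0.1,5.2,8,0,0,0,0.3]
    - [0.1,5.2,11,0,0,0,0.3]
    - [0.1,5.2,13,0,0,0,0.3]
    - [0.1,5.2,16,0,0,0,0.3]
    - [0.1,5.2,16.1,0,0,0,0.3]
    - [0.1,5.2,16.1,0,0,0,0.15]
    - [0.1,5.2,16.1,0,0,0,0.15]
    - [0.1,5.2,16.1,0,0,0,0.15]

```text
time: 24.28
tcp_pos: [0.5472, 0.0002, 0.0975]
tool_rot: [0.001, 0.77, 0.638, 0.001]
wrist_force: [0.0, -0.5, 0.6]
opening: 0.0128
grasp_force: 0.0
```

```bash
python3 -c "
from h import *
plan((-.2125,.0),.0965,0);print(sensors.state()['opening'])"
```

```text
t 24.27 press [-87.6   1.3] z 0.0975 F [ 0.  -0.5  0.6]
shift cm [ -0.14 -12.49   0.07] turn [ 0.14 -0.01 -0.03]
0.012777597877889502
```

drive_tool:
  rows:
    - [0,-0.6,0,0,0,0,0.15]
    - [0,-1.6,0,0,0,0,0.15]
    - [0,-3,0,0,0,0,0.15]
    - [0,-4.5,0,0,0,0,0.15]
    - [0,-6,0,0,0,0,0.15]
    - [0,-7.5,0,0,0,0,0.15]
    - [-0.1,-9,0,0,0,0,0.15]
    - [-0.1,-10,0,0,0,0,0.15]

```text
time: 25.28
tcp_pos: [0.4477, 0.0179, 0.0968]
tool_rot: [0.001, 0.77, 0.638, 0.001]
wrist_force: [5.3, -1.0, 2.9]
opening: 0.013
grasp_force: 2.6
```

drive_tool:
  rows:
    - [0,-0.7,0,0,0,0,0.15]
    - [0,-1.3,0,0,0,0,0.15]
    - [0,-1.9,0,0,0,0,0.15]
    - [0,-2.3,0,0,0,0,0.15]
    - [0,-2.5,0,0,0,0,0.15]
    - [0,-2.5,0,0,0,0,0.15]

```text
time: 26.02
tcp_pos: [0.4239, 0.0224, 0.0966]
tool_rot: [0.001, 0.77, 0.638, 0.001]
wrist_force: [3.4, -0.3, 3.5]
opening: 0.0131
grasp_force: 2.4
```

```bash
python3 dish.py w11; python3 lev.py
```

```text
dish mm [-122.2   -5.    91.1] inliers 613
t 26.07 press [-212.8    0.4] z 0.0966 F [ 4.9 -0.6  3.4]
shift cm [ 5.72  2.81 -5.34] turn [ 8.000e-02 -4.000e-02  4.498e+01]
26.075 r 0.21283202091877873 th -4.462019720263439 0.01263084209640074 2.4854991567553952 [ 4.9 -0.6  3.4]
F tool [ 0.3  4.9 -3.4]
```

Release the contact, lift clear, and check.

drive_tool:
  rows:
    - [0,0.5,0,0,0,0,0.2]
    - [0,0.4,0,0,0,0,0.25]
    - [0,0.4,-2,0,0,0,0.25]
    - [0,0.4,-5,0,0,0,0.25]
    - [0,0.4,-10,0,0,0,0.25]
    - [0,-4,-16,0,0,0,0.25]
    - [0,-9,-20,0,0,0,0.25]
    - [0,-9,-20,0,0,0,0.25]

```text
time: 27.08
tcp_pos: [0.3322, 0.0396, 0.2976]
tool_rot: [0.0, 0.77, 0.639, 0.0]
wrist_force: [1.2, -0.8, 0.4]
opening: 0.0216
grasp_force: 0.0
```

```bash
python3 dish.py w12; python3 -c "
from h import *
a=viewer.get_image('scene')[:,:,::-1];cv2.imwrite('pics/s2.png',a)
w=cv2.imread('pics/w12r.png');b=cv2.resize(a[150:400,120:390],None,fx=1.5,fy=1.5)
w=cv2.resize(w,None,fx=.6,fy=.6);o=np.zeros((max(w.shape[0],b.shape[0]),w.shape[1]+b.shape[1],3),np.uint8)
o[:w.shape[0],:w.shape[1]]=w;o[:b.shape[0],w.shape[1]:]=b;cv2.imwrite('pics/fin.png',o)"
```

```text
dish mm [-122.4   -3.9   90.9] inliers 881
t 27.12 press [-3.059e+02  3.000e-01] z 0.2975 F [-0.2  0.7  0.5]
shift cm [ 5.83 12.09 14.76] turn [ 2.0e-02 -3.0e-02  4.5e+01]
```

View pics/fin.png

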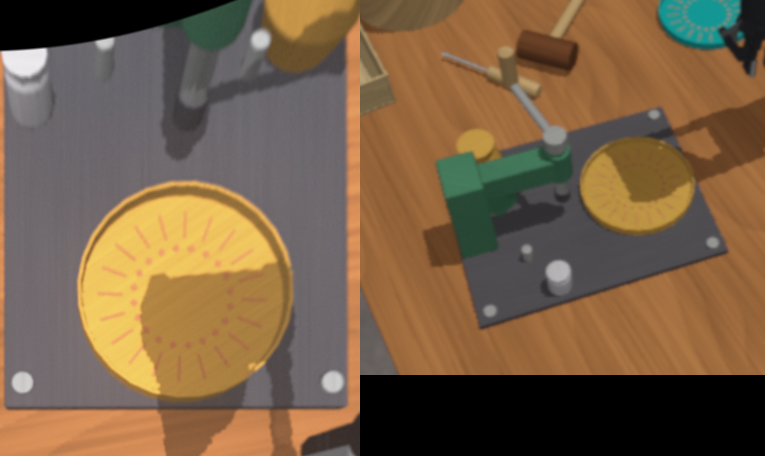

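The last picture shows the dish flat on the bed at about x −121 mm, clear of the head. The lever is back at rest and the bystanders it shows have not moved.

```bash
python3 -c "
from plant import ticket
print(ticket.hand_in())"
```

```text
the job is handed in; nothing more can be done
None
```

The job is handed in at about 27 s: I slid the dish to both pins (within about 1 mm by camera), held the lever at its stop for about 1 s, let it spring back, and drew the dish out flat, clear of the head.

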